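# Prop up the tilting vial tray

### The arm

A 6-joint arm with a two-finger parallel gripper is mounted at the origin on the work surface. World frame = base frame: x ahead of the robot, y to its left, z up, the work surface at z = 0. Lengths are in m, angles in rad, forces in N, time in s.
With the tool pointing down it reaches from about 0.3 to 0.85 m from the base axis. Payload 5.4 kg.
Tool frame: the origin (TCP) lies midway between the tips of the shut fingers; the grasp point (between the pads) lies behind it (r.grip_point_offset is the x of the grasp point in the tool frame, in m); x points along the fingers, z is the direction in which the jaws open and shut, and the axes are right-handed (so a half turn about x gives the same grasp; the last joint's range is limited). The gripper opens to 85 mm and grips with 20 to 120 N. Pads are 22 mm wide; open, the fingers measure 114 mm over their backs; the gripper's body (76 mm by 85 mm) begins 54 mm behind the grasp point. The pads swing forward as they close: fully open they stand 13 mm farther back than shut.
Start: joints at [-1.327, 0.158, 1.597, -0, 1.386, -0.21], TCP at [0.252, -0.517, 0.231] pointing down, gripper open.
Joint ranges: [-2.91, 2.91], [-0.94, 2.29], [0.18, 2.7], [-1.29, 4.43], [0.17, 2.64], [-3, 3]. Speed limits (rad/s): [2.57, 2.57, 3.14, 3.14, 3.14, 3.14].

### API

Orientations are given as a 3x3 rotation matrix whose columns are the frame's x, y, z axes.
In Python, from station import r gives the robot as it stands.
- The arm moves only by the tool send_rows, never from a script. Its argument "series" is a list of rows, each a list of 3 entries, a list of its own where there are three numbers: the gripper's target within -1 to 1 (shut at 1, half-way at 0, fully open at -1), then the shift along the world's x, y, z in cm, then the turn about the world's z in rad. In form: [[grip, [tx, ty, tz], spin], ...]. A call has 1 to 20 rows; each row is the pose to reach, as a shift and turn from the pose commanded when the call began; what a row does not reach only later rows make up. A row lasts 1/8 s, in which the tool goes at most 62.5 mm and 10.7 degrees, less where a joint would pass 70% of its speed; a pose out of reach is approached as far as the arm can. A call with a gripper value outside its range is refused whole. The fingers move at their own pace and stop on an object; "squeeze" is the grip in N (left out, the last holds). Time passes only in rows, so rows that repeat a pose let the fingers close. It gives the time, the measured TCP pose, the force and the opening at its end, in the units of the state.
- r.get_obs(): the state, without advancing time (a new reading comes with each control period).
- r.grab_frame(name): name is "scene" or "side" or "wrist"; returns the picture (480x640x3 uint8, blue, green, red); there is no depth.
- r.calibration(name): a dict with "fov_y" (degrees; the focal length in pixels is half the picture's height over the tangent of half this angle, whatever the lens; pixels are square), "cx", "cy" (the principal point, pixels), "camera_from_world" (4x4, takes a point from world to camera coordinates). Camera axes: x right, y down, z forward; pixel columns grow to the right and rows downward; lengths in m; the calibration is good to about 2 mm. The wrist camera is an equidistant fisheye: a pixel r from the principal point sees the ray r / f radians off the axis. A picture is of the moment at which its call begins: read the wrist's pose just before it. calibration takes no time and is no camera call; for the wrist camera it gives the pose at the moment of the call.
- r.sign_off(): hands the job in, once; it reports no verdict.
The state is a dict: "time": time; "qpos": joint angles; "dq": joint speeds; "tau": joint torques, N m; "tcp_pos": TCP position; "tcp_rot": TCP orientation; "wrist_force": force on the tool from outside, world axes, zero at the start; "torque": the same for the moment, N m; "width": finger opening in m.
Only numpy, scipy, OpenCV 4.12 (cv2) and the standard library are available. Lean on these libraries where they do the work, as an engineer would, in place of code of your own. Each camera call takes 0.05 s, during which the arm holds its last target.

### The job

Prop up the tray of orange-capped vials: swing its support bar, the one with the green sleeve, up and over, past its dead centre, until it rests against its stop and holds the tray sloping by itself; then let go. Leave the tray of blue-capped vials folded down.

Things in the scene. Friction and masses are not known exactly. Their poses are not given: they have to be found in the camera images.
- orange_stand: Fixed cream base, 270 x 130 mm, under a tilting metal tray with eight clear vials with ORANGE caps. Origin: centre of its underside, on the bench; z up; x points up the tray's slope. Tray 250 x 130 mm, hinged at x = -125 mm, rising towards +x. The support bar's axle is parallel to y at x = 25, z = 35 mm. A like stand with BLUE caps is beside it; the two may swap places.
- orange_grip (a point): Centre of the green sleeve on the orange stand's support bar: 16 mm across, 60 mm long, turning freely on the bar, parallel to the stand's y axis, centre at stand y = -128 mm, 63 mm clear of the tray. Runs on a 90 mm radius about the axle. In the stand's frame (mm): folded x 114, z 51; upright x 25, z 125; at the stop x -53, z 80.
- orange_prop (a joint): Angle of the orange stand's support bar: 0 folded, pointing to +x of the stand, 10 degrees above level; grows as it swings up and over towards -x; 1.40 upright; 2.44 against its stop. Balance point about 1.8. Let go below 1.5 it swings back to 0; beyond 2.1 it drops onto the stop and stays. Lightly damped; under 5 N at the sleeve moves it. It lifts the tray from 4 to 37, then 32 degrees.
- blue_prop (a joint): The same angle on the other stand, alike down to the green sleeve but with BLUE caps on its vials. Starts at 0 (folded) and is to stay there.

How it is judged:
By the outcome, as a careful person would: the job done as asked, in the order asked, and still so for the second after the job is handed in, with the robot touching nothing.
It also fails if it takes over 40 s, if anything falls off the work surface, if the arm or the gripper's body presses on something with over 40 N, if the wrist force passes 120 N, or if a joint passes its speed limit or range.

## Working session

There is one attempt and no reset: what is moved stays moved. The work goes in short steps, Python scripts to look and compute and a tool call to move; the robot and the scene stay as the last step left them, time stands still between calls to the robot, and variables do not carry over. Pictures are saved under pics/ and viewed, and the job is handed in when it is done.

Besides the shell and the picture viewer there is one more tool, called after "Request:" by a JSON object that holds its "method" and its "body". send_rows: Moves the arm, as the interface text tells. Its arguments: {"type":"object","properties":{"series":{"type":"array"},"squeeze":{"type":"number"}},"required":["series"]}

```bash
mkdir -p pics; ls
python3 - <<'E'
from station import r
import cv2,numpy as np
np.set_printoptions(precision=4,suppress=True)
o=r.get_obs()
print({k:(np.array(v)) for k,v in o.items()}, r.grip_point_offset)
for n in ["scene","side"]:
    cv2.imwrite(f"pics/{n}0.png",r.grab_frame(n)); print(n,r.calibration(n))
E
```

```text
pics
{'time': array(0.), 'qpos': array([-1.3271,  0.1591,  1.5982, -0.    ,  1.3862, -0.2101]), 'dq': array([ 0.0005,  0.0005,  0.0012,  0.0007, -0.0004, -0.0011]), 'tau': array([  0.0001, -39.6   , -33.1429,  -0.0002,   0.0084,   0.    ]), 'tcp_pos': array([ 0.2519, -0.5162,  0.2303]), 'tcp_rot': array([[-0.0005,  0.8988,  0.4384],
       [ 0.0019,  0.4384, -0.8988],
       [-1.    ,  0.0004, -0.0019]]), 'wrist_force': array([ 0.2033, -0.3307, -0.3467]), 'torque': array([ 0.0139, -0.0072,  0.0028]), 'width': array(0.0855)} -0.0187
scene {'fov_y': 42.476507669696815, 'cx': 321.6486294986338, 'cy': 236.35227029721486, 'camera_from_world': array([[ 0.7062,  0.7076, -0.0226, -0.375 ],
       [ 0.4016, -0.4266, -0.8103, -0.1716],
       [-0.5831,  0.5632, -0.5855,  1.5674],
       [ 0.    ,  0.    ,  0.    ,  1.    ]])}
side {'fov_y': 46.4406899943979, 'cx': 321.9948089126336, 'cy': 237.09203427671986, 'camera_from_world': array([[ 0.9977, -0.0655, -0.0174, -0.567 ],
       [-0.0551, -0.6341, -0.7713,  0.0886],
       [ 0.0395,  0.7704, -0.6363,  0.9785],
       [ 0.    ,  0.    ,  0.    ,  1.    ]])}
```

View pics/scene0.png

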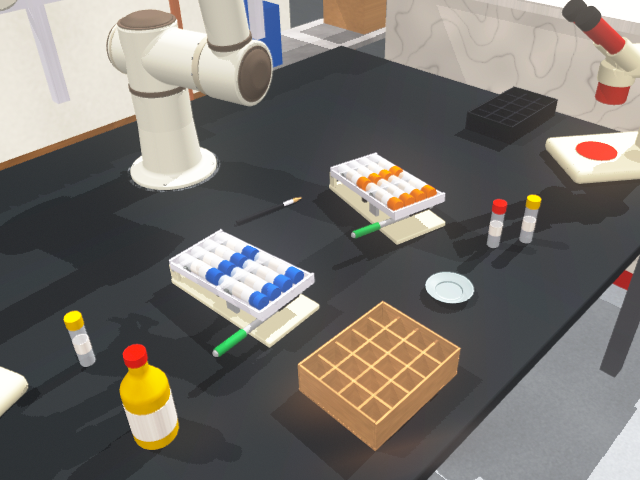

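View pics/side0.png

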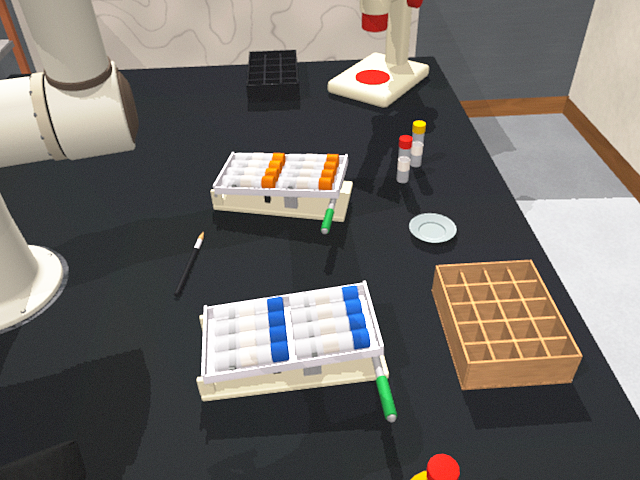

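The orange stand is the far one: its sleeve is at about (367,229) in the scene view and (328,219) in the side view. The blue stand is nearer the side camera. I'll zoom in to get exact pixels.

Run:
```python
import cv2
a=cv2.imread("pics/scene0.png")[140:260,310:460]; b=cv2.imread("pics/side0.png")[135:255,200:360]
cv2.imwrite("pics/za.png",cv2.resize(a,None,fx=5,fy=5,interpolation=cv2.INTER_CUBIC))
cv2.imwrite("pics/zb.png",cv2.resize(b,None,fx=5,fy=5,interpolation=cv2.INTER_CUBIC))
```

```text
(no output)
```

View pics/za.png

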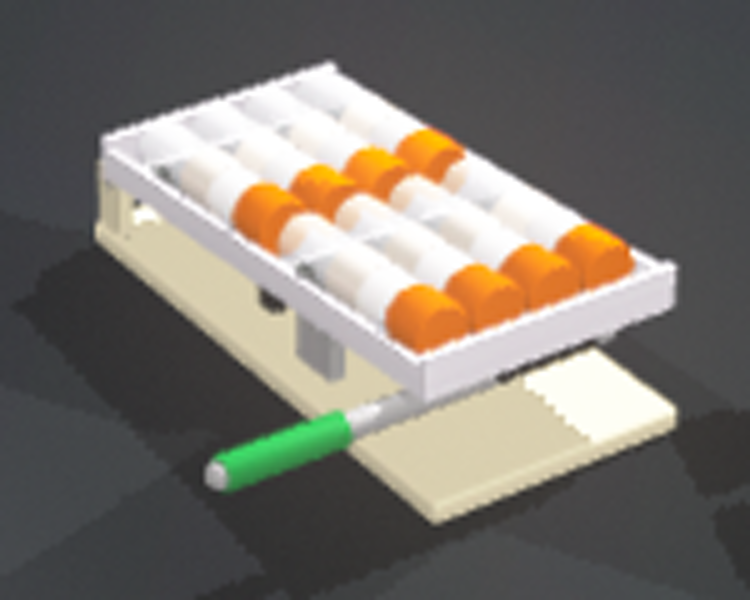

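View pics/zb.png

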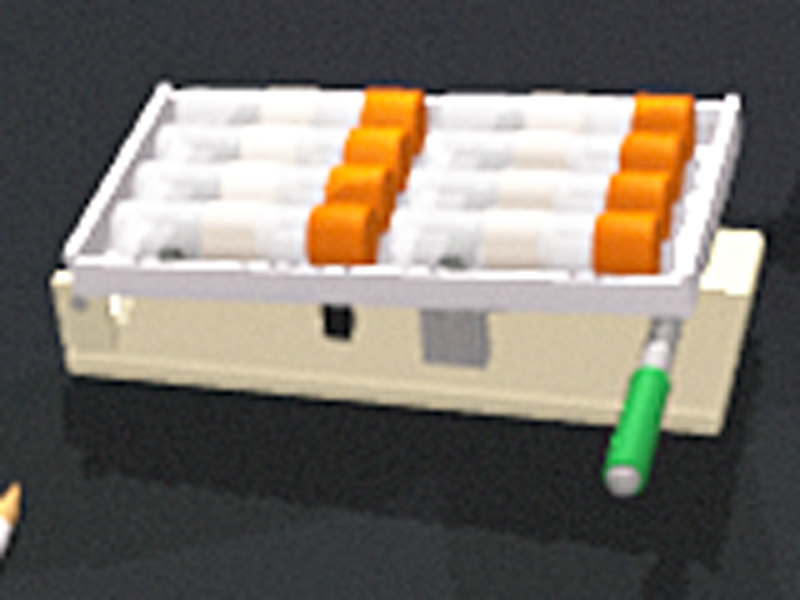

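```bash
cat > h.py <<'E'
import numpy as np
from station import r
from scipy.optimize import least_squares
np.set_printoptions(precision=4,suppress=True)
def proj(n,P):
    c=r.calibration(n);T=np.array(c["camera_from_world"]);f=240/np.tan(np.radians(c["fov_y"]/2))
    p=T[:3,:3]@P+T[:3,3]
    return np.array([c["cx"]+f*p[0]/p[2],c["cy"]+f*p[1]/p[2]])
def W(s,P):
    c,q=np.cos(s[2]),np.sin(s[2]); return np.array([s[0]+c*P[0]-q*P[1],s[1]+q*P[0]+c*P[1],P[2]])
def z(n,u,v):
    o=(310,140) if n=="scene" else (200,135)
    return np.array([(u+.5)/5-.5+o[0],(v+.5)/5-.5+o[1]])
E
python3 - <<'E'
from h import *
G=np.array([.114,-.128,.051])
D=[("scene",(.135,-.065,0),(437,522)),("scene",(.135,.065,0),(675,427)),("scene",(-.135,-.065,0),(97,238)),
("side",(.135,-.065,0),(718,434)),("side",(-.135,-.065,0),(72,375)),("scene",G,(287,452)),("side",G,(640,422))]
f=lambda s:np.concatenate([proj(n,W(s,P))-z(n,*q) for n,P,q in D])
s=least_squares(f,[.5,.2,.1]).x
print(s,f(s).reshape(-1,2)); print("grip",W(s,G))
g=least_squares(lambda p:np.r_[proj("scene",p)-z("scene",287,452),proj("side",p)-z("side",640,422)],[.6,.1,.05]);print("tri grip",g.x,g.fun)
a=least_squares(lambda p:np.r_[proj("scene",p)-z("scene",437,522),proj("side",p)-z("side",718,434)],[.6,.1,.05]);print("tri corner",a.x,a.fun)
for n,x,zz in(("up",.025,.125),("stop",-.053,.08)): print(n,W(s,(x,-.128,zz)))
E
```

```text
[ 0.5025  0.2306 -0.2374] [[ 0.5681  1.4674]
 [ 1.2241  0.87  ]
 [-0.0654  1.518 ]
 [-0.4071 -0.1969]
 [-1.7396 -0.4645]
 [ 0.3334  0.1302]
 [-0.8106  0.0908]]
grip [0.5832 0.0794 0.051 ]
tri grip [0.5846 0.0768 0.0532] [-0.013   0.0384 -0.007  -0.0365]
tri corner [0.6187 0.1325 0.0038] [-0.249   0.7243 -0.1373 -0.7159]
up [0.4967 0.1003 0.125 ]
stop [0.4209 0.1187 0.08  ]
```

Request:
{"method": "send_rows", "body": {"series": [[-1,[33.2,59.4,0],0.88],[-1,[33.2,59.4,0],0.88],[-1,[33.2,59.4,0],0.88],[-1,[33.2,59.4,0],0.88],[-1,[33.2,59.4,0],0.88],[-1,[33.2,59.4,0],0.88],[-1,[33.2,59.4,0],0.88],[-1,[33.2,59.4,0],0.88],[-1,[33.2,59.4,0],0.88],[-1,[33.2,59.4,0],0.88],[-1,[33.2,59.4,0],0.88],[-1,[33.2,59.4,0],0.88],[-1,[33.2,59.4,0],0.88],[-1,[33.2,59.4,0],0.88]], "squeeze": 40}}

```text
time: 1.85
tcp_pos: [0.5836, 0.0761, 0.2312]
tcp_rot: [[-0.0, 0.236, 0.972], [-0.0, 0.972, -0.236], [-1.0, -0.0, -0.0]]
wrist_force: [0.1, -0.1, -0.7]
width: 0.0853
```

Run:
```python
from h import *
import cv2
o=r.get_obs();print(o["time"],o["tcp_pos"],o["tcp_rot"],o["qpos"])
c=r.calibration("wrist")
im=r.grab_frame("wrist");cv2.imwrite("pics/w1.png",im)
T=np.array(c["camera_from_world"]);f=240/np.tan(np.radians(c["fov_y"]/2))
def wp(P):
    p=T[:3,:3]@P+T[:3,3];rho=np.hypot(p[0],p[1]);th=np.arctan2(rho,p[2]);return np.array([c["cx"],c["cy"]])+f*th*p[:2]/rho
s=[.5025,.2306,-.2374]
print(c["cx"],c["cy"],f)
for y in(-.158,-.128,-.098):print(wp(W(s,(.114,y,.051))))
```

```text
1.85 [0.5836 0.0761 0.2312] [[-0.0004  0.2363  0.9717]
 [-0.0002  0.9717 -0.2363]
 [-1.     -0.0003 -0.0004]] [-0.0754  0.1937  1.5572 -0.0002  1.3911  0.1632]
324.0841192679033 245.72406034754138 371.64829954431775
[323.1168 246.0115]
[323.0723 214.1717]
[323.0311 180.9748]
```

View pics/w1.png

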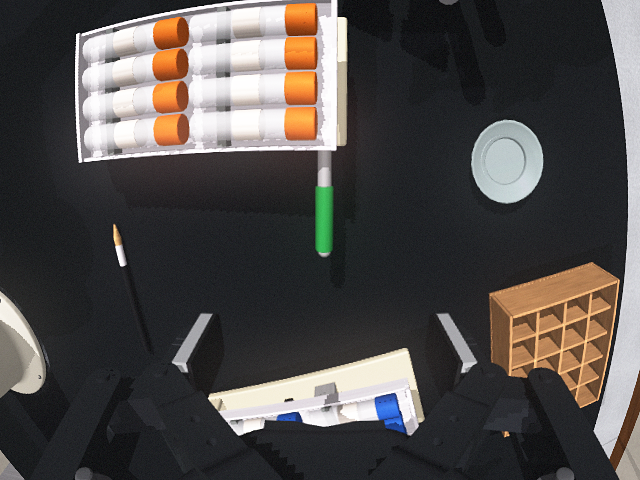

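The wrist view shows the orange sleeve from (324,186) to (324,255). It is in line with the tool and within about 5 mm of the prediction. I'll descend now and close on it.

Request:
{"method": "send_rows", "body": {"series": [[-1,[0,0,-6],0],[-1,[0,0,-12],0],[-1,[0,0,-17],0],[-1,[0,0,-19.8],0],[-1,[0,0,-19.8],0],[0,[0,0,-19.8],0],[1,[0,0,-19.8],0],[1,[0,0,-19.8],0],[1,[0,0,-19.8],0],[1,[0,0,-19.8],0],[1,[0,0,-19.8],0],[1,[0,0,-19.8],0]], "squeeze": 40}}

```text
time: 3.4
tcp_pos: [0.5838, 0.0774, 0.034]
tcp_rot: [[-0.001, 0.235, 0.972], [0.0, 0.972, -0.235], [-1.0, -0.0, -0.001]]
wrist_force: [-4.0, 0.7, 5.7]
width: 0.0144
```

Run:
```python
from h import *
import cv2
cv2.imwrite("pics/s2.png",r.grab_frame("side"));cv2.imwrite("pics/w2.png",r.grab_frame("wrist"))
o=r.get_obs();print(o["time"],o["tcp_pos"],o["wrist_force"],o["width"])
```

```text
3.5 [0.5837 0.0774 0.034 ] [-3.5011  0.8206  4.9594] 0.014578298546767138
```

View pics/s2.png

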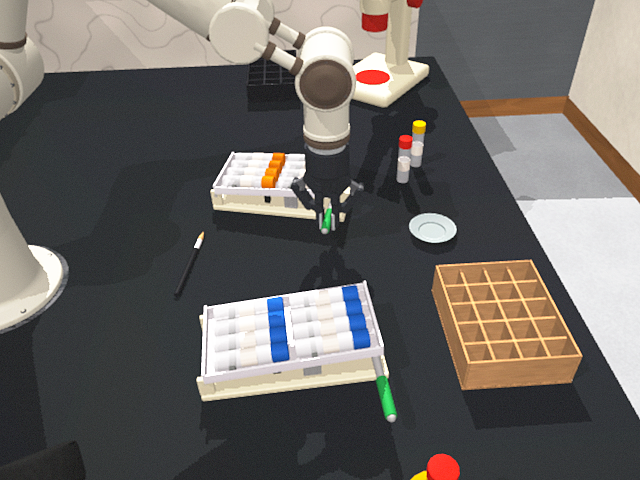

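View pics/w2.png

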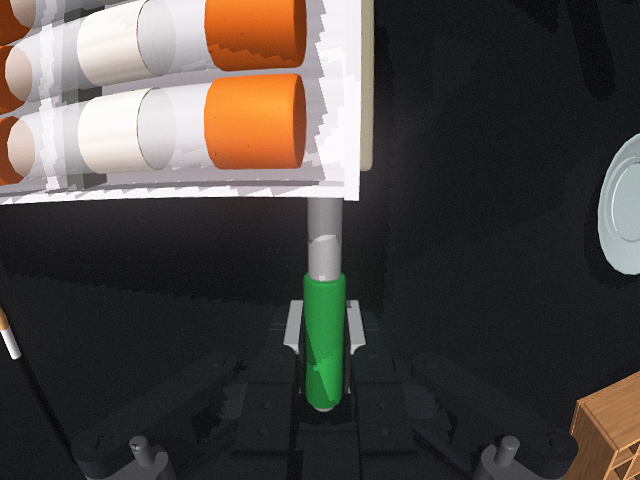

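Run:
```python
from h import *
c=r.calibration("wrist");T=np.array(c["camera_from_world"]);C=-T[:3,:3].T@T[:3,3]
s=np.array([.5025,.2306,-.2374]);d=C-np.r_[s[:2],0];q=s[2]
print("cam stand frame",np.cos(q)*d[0]+np.sin(q)*d[1],-np.sin(q)*d[0]+np.cos(q)*d[1],C[2])
for p in np.r_[np.arange(0,2.41,.15),2.44,2.47]:
    a=p+.1745;dx=90*(np.cos(a)-np.cos(.1745));dz=90*(np.sin(a)-np.sin(.1745))
    print(round(p,2),np.round([dx*np.cos(q)/10,dx*np.sin(q)/10,dz/10],2).tolist())
```

```text
cam stand frame 0.11472980735574434 -0.04931315404465233 0.17745047290323004
0.0 [0.0, -0.0, 0.0]
0.15 [-0.32, 0.08, 1.31]
0.3 [-0.83, 0.2, 2.55]
0.45 [-1.52, 0.37, 3.7]
0.6 [-2.36, 0.57, 4.73]
0.75 [-3.35, 0.81, 5.62]
0.9 [-4.45, 1.08, 6.35]
1.05 [-5.65, 1.37, 6.9]
1.2 [-6.91, 1.67, 7.26]
1.35 [-8.21, 1.99, 7.43]
1.5 [-9.52, 2.3, 7.39]
1.65 [-10.81, 2.62, 7.15]
1.8 [-12.05, 2.92, 6.71]
1.95 [-13.21, 3.2, 6.09]
2.1 [-14.27, 3.45, 5.3]
2.25 [-15.21, 3.68, 4.35]
2.4 [-15.99, 3.87, 3.27]
2.44 [-16.18, 3.91, 2.96]
2.47 [-16.3, 3.94, 2.73]
```

Request:
{"method": "send_rows", "body": {"series": [[1,[-0.1,0,0.6],0],[1,[-0.3,0.1,1.3],0],[1,[-0.6,0.1,1.9],0],[1,[-0.8,0.2,2.6],0],[1,[-1.2,0.3,3.1],0],[1,[-1.5,0.4,3.7],0],[1,[-2.4,0.6,4.7],0],[1,[-3.4,0.8,5.6],0],[1,[-3.4,0.8,5.6],0]]}}

```text
time: 4.62
tcp_pos: [0.55, 0.0856, 0.0905]
tcp_rot: [[0.002, 0.234, 0.972], [0.0, 0.972, -0.234], [-1.0, 0.001, 0.002]]
wrist_force: [2.8, 2.1, -0.5]
width: 0.0149
```

Run:
```python
from h import *
import cv2
a=r.grab_frame("scene")[90:290,260:500];b=r.grab_frame("side")[70:270,170:410]
cv2.imwrite("pics/m3.png",np.hstack([cv2.resize(x,(400,333),interpolation=cv2.INTER_CUBIC) for x in(a,b)]))
o=r.get_obs();print(o["time"],o["tcp_pos"],o["wrist_force"],o["torque"],o["width"])
```

```text
4.725 [0.5507 0.0855 0.09  ] [5.2767 2.7035 1.8261] [ 0.4167 -0.6884 -0.0629] 0.014704320054680729
```

View pics/m3.png

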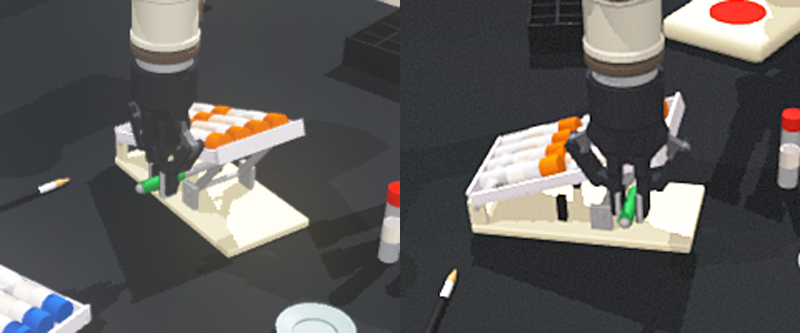

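The bar is following the arc and the tray is rising. The forces are small, so I'll keep going.

Request:
{"method": "send_rows", "body": {"series": [[1,[-1.1,0.3,0.8],0],[1,[-2.3,0.6,1.3],0],[1,[-3.5,0.9,1.7],0],[1,[-4.8,1.2,1.8],0],[1,[-6.1,1.5,1.8],0],[1,[-7.4,1.8,1.6],0],[1,[-8.7,2.1,1.1],0],[1,[-9.8,2.4,0.5],0],[1,[-10.9,2.7,-0.3],0],[1,[-11.4,2.8,-0.8],0],[1,[-11.8,2.9,-1.3],0],[1,[-11.8,2.9,-1.3],0]]}}

```text
time: 6.22
tcp_pos: [0.4291, 0.1154, 0.0745]
tcp_rot: [[-0.005, 0.235, 0.972], [0.002, 0.972, -0.235], [-1.0, 0.001, -0.005]]
wrist_force: [2.2, 6.0, -3.0]
width: 0.0145
```

Run:
```python
from h import *
import cv2
a=r.grab_frame("scene")[90:290,260:500];b=r.grab_frame("side")[70:270,170:410]
cv2.imwrite("pics/m4.png",np.hstack([cv2.resize(x,(400,333),interpolation=cv2.INTER_CUBIC) for x in(a,b)]))
o=r.get_obs();print(o["time"],o["tcp_pos"],o["wrist_force"],o["torque"],o["width"])
```

```text
6.325 [0.4293 0.1154 0.0748] [ 0.4352  8.3287 -2.2334] [ 1.1677 -0.1943 -0.0652] 0.014527006103120558
```

View pics/m4.png

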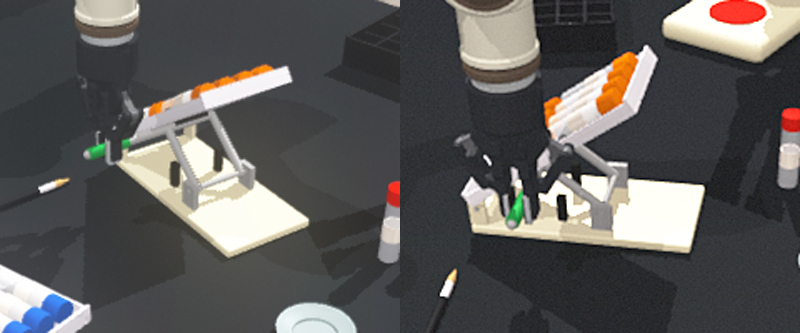

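Request:
{"method": "send_rows", "body": {"series": [[1,[-0.3,0.1,-0.4],0],[1,[-0.6,0.1,-0.8],0],[1,[-0.8,0.2,-1.1],0],[1,[-0.9,0.2,-1.3],0],[1,[-0.9,0.2,-1.3],0]]}}

```text
time: 6.95
tcp_pos: [0.4219, 0.1172, 0.0633]
tcp_rot: [[-0.001, 0.235, 0.972], [0.002, 0.972, -0.235], [-1.0, 0.001, -0.002]]
wrist_force: [0.2, 6.1, 4.7]
width: 0.0145
```

Run:
```python
from h import *
import cv2
a=r.grab_frame("scene")[90:290,260:500];b=r.grab_frame("side")[70:270,170:410]
cv2.imwrite("pics/m5.png",np.hstack([cv2.resize(x,(400,333),interpolation=cv2.INTER_CUBIC) for x in(a,b)]))
o=r.get_obs();print(o["time"],o["tcp_pos"],o["wrist_force"],o["torque"],o["width"])
```

```text
7.05 [0.4219 0.1172 0.0634] [0.9374 6.9603 5.1424] [ 1.0552 -0.1011 -0.046 ] 0.015009570669725629
```

View pics/m5.png

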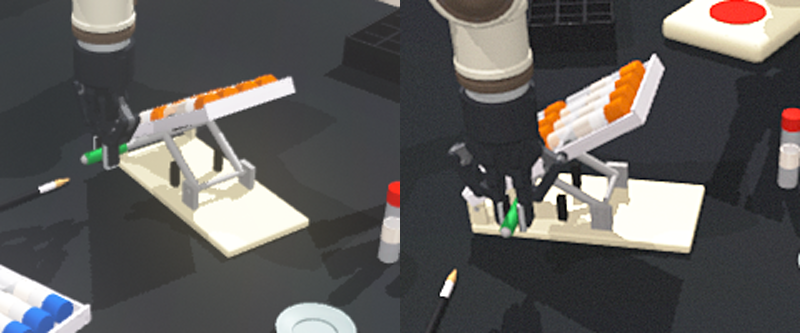

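Request:
{"method": "send_rows", "body": {"series": [[0,[0,0,0],0],[-1,[0,0,0],0],[-1,[0,0,0],0],[-1,[0,0,0],0],[-1,[0,0,0],0],[-1,[0,0,0],0],[-1,[0,0,0],0],[-1,[0,0,2],0],[-1,[0,0,5],0],[-1,[-0.5,-2,9],0],[-1,[-1,-4,14],0],[-1,[-2,-8,18],0],[-1,[-2,-8,18],0]]}}

```text
time: 8.68
tcp_pos: [0.4049, 0.0341, 0.2471]
tcp_rot: [[0.008, 0.238, 0.971], [-0.002, 0.971, -0.238], [-1.0, -0.0, 0.008]]
wrist_force: [0.6, -0.4, 0.2]
width: 0.0855
```

Run:
```python
from h import *
import cv2
cv2.imwrite("pics/sc6.png",r.grab_frame("scene"));cv2.imwrite("pics/sd6.png",r.grab_frame("side"))
o=r.get_obs();print(o["time"],o["tcp_pos"],o["wrist_force"],o["torque"],o["width"])
for n in("scene","side"):print(n,proj(n,W([.5025,.2306,-.2374],(-.053,-.128,.08))))
```

```text
8.775 [0.403  0.0362 0.2431] [ 0.5108 -0.0208  0.0532] [ 0.042   0.0002 -0.0411] 0.08548174307748954
scene [323.6519 182.068 ]
side [237.6032 198.4884]
```

View pics/sc6.png

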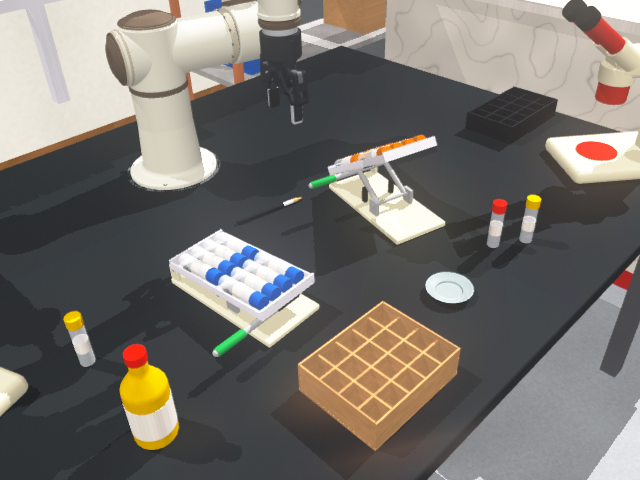

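View pics/sd6.png

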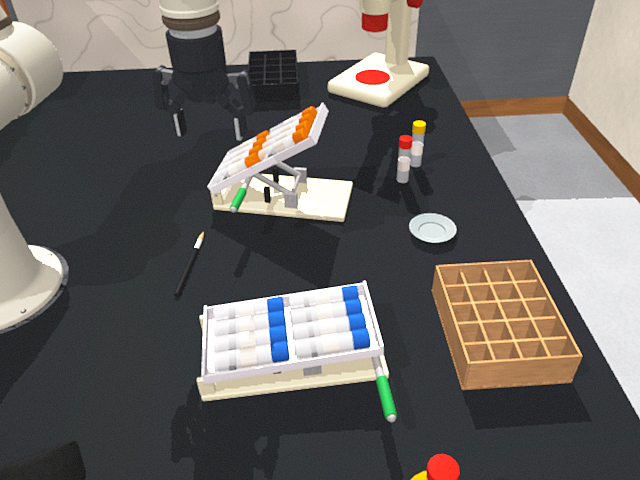

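The sleeve is at about (324,181) in the scene view and (238,197) in the side view. The predicted stop pixels are (324,182) and (238,198), so the bar is on its stop. The tray is propped and the gripper is clear. The blue stand is still folded. I'll let the arm settle, then check once more and hand in.

Request:
{"method": "send_rows", "body": {"series": [[-1,[0,0,0],0],[-1,[0,0,0],0],[-1,[0,0,0],0],[-1,[0,0,0],0]]}}

```text
time: 9.28
tcp_pos: [0.4029, 0.0364, 0.243]
tcp_rot: [[-0.001, 0.234, 0.972], [0.0, 0.972, -0.234], [-1.0, 0.0, -0.001]]
wrist_force: [0.8, -0.8, -0.4]
width: 0.0853
```

Run:
```python
from h import *
import cv2
for n in("scene","side"):
    im=r.grab_frame(n).astype(int); old=cv2.imread(f"pics/{'sc' if n=='scene' else 'sd'}6.png").astype(int)
    for t,i in(("before",old),("now",im)):
        m=(i[...,1]>i[...,2]+50)&(i[...,1]>i[...,0]+30)
        k,l,st,ce=cv2.connectedComponentsWithStats(m.astype(np.uint8))
        print(n,t,[(ce[j],st[j,4]) for j in range(1,k) if st[j,4]>40])
o=r.get_obs();print(o["time"],o["tcp_pos"],o["wrist_force"],abs(o["dq"]).max())
print(r.sign_off())
```

```text
scene before [(array([323.236 , 180.8933]), np.int32(178)), (array([230.3343, 341.436 ]), np.int32(344))]
scene now [(array([323.236 , 180.8933]), np.int32(178)), (array([230.3343, 341.436 ]), np.int32(344))]
side before [(array([238.4458, 197.6024]), np.int32(166)), (array([385.4545, 395.9455]), np.int32(495))]
side now [(array([238.4458, 197.6024]), np.int32(166)), (array([385.4593, 395.998 ]), np.int32(492))]
9.375 [0.403  0.0363 0.2432] [0.0158 0.6562 0.3946] 0.002428962587774966
the job is handed in; nothing more can be done
None
```

The orange-capped tray is propped: its support bar is over centre and resting against its stop. I gripped the green sleeve, swung it along its arc, let go and backed the arm clear. The job was handed in at 9.4 s of the 40 s allowed.

- **Orange stand:** after release, the sleeve was within about 1 pixel of the predicted stop position in both the scene and side views. It did not move over the next 0.6 s.
- **Blue stand:** it was never touched and is still folded.
- **Forces:** wrist-force readings, taken at each stop rather than continuously, were 10 N or less. The reading was about 0 N with the gripper open and clear of the stand.
- **Disagreement:** my first fit put the sleeve about 5 mm off along its own length from what the wrist camera showed. I had aimed nearer the triangulated point, so the grasp was not affected.

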